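Load the box lid onto the edge-painting rest

TASK

Slide the brown leather box lid off the white loading shelf and across the gap onto the narrow green rest, so that it lies level, square and centred on the rest alone with all four edges hanging free. Then swing the red keeper bar over it, all the way down until its end rests in the forked catch, leaving the lid in place. Leave the other things on the bench where they are.

Things in the scene. Friction and masses are not known exactly. Their poses are not given: they have to be found in the camera images.
- stand: Edge-painting stand, fixed on the bench: plywood base 330 x 250 x 14 mm carrying, in a row along its x axis, a white loading shelf, an open 40 mm gap, then a narrow green-topped rest between two dark steel posts. Origin on the bench under the middle of the rest; x points from shelf to rest (roughly away from the robot), y to the left seen from the shelf, z up.
- rest (a point): Middle of the flat top of the narrow green rest, 80 mm above the bench; the rest is 50 mm long (stand's x) and 70 mm wide (y). Axes as the stand's.
- shelf (a point): Middle of the flat top of the white loading shelf, 140 mm before the rest and at the same 80 mm height; the shelf is 150 mm long (stand's x) and 150 mm wide (y). Axes as the stand's.
- panel: Brown leather-covered box lid, rigid and solid, 100 (its x) x 120 (its y) x 18 mm (z), about 0.3 kg, pale stitching near its edges; starts flat on the white shelf, its x within 0.2 rad of the stand's x, some 10 to 45 mm of shelf free behind it. Origin at the centre of its underside. Too wide to grip, but slides easily.
- keeper (a joint): Angle of the red keeper bar (14 mm wide, 12 mm thick, black end piece). 0 = closed: level across the rest, end in the fork, underside 6 mm above a lid on the rest; pi/2 = upright. Starts at 1.5 to 1.85: upright or leaning outward; hard stops at 0 and 2.0. Swings in the stand's y-z plane. Stiff hinge: stays where it is left, about 1 to 3 N at mid-length moves it.
- keeper_hinge (a point): Hinge axis of the keeper bar, 110 mm above the bench at the stand's x = 0, y = 95 mm; the axis runs along the stand's x. Its post is 38 mm (x) by 18 mm (y) and 120 mm high.
- keeper_tip (a point): Free end of the keeper bar, on its centre line, 213 mm from the hinge axis.
- catch (a point): Middle of the floor of the forked catch that takes the keeper bar: 102 mm above the bench at the stand's x = 0, y = -95 mm. Slot 22 mm wide between two prongs, 123 mm high over the bench; post 40 mm (x) by 16 mm (y).
- paint_pot: Bystander: white lidded jar of edge paint, 60 mm diameter, 65 mm high, standing beside the stand's loading shelf on the stand's +y side. Origin at the centre of its underside (for the tools: within it).
- creaser: Bystander: screwdriver-like creasing tool with wooden handle, 160 mm long, lying on the bench beside the shelf on the stand's -y side. Origin at the centre of its underside (for the tools: within it).
- squeeze_bottle: Bystander: clear squeeze bottle, 64 mm diameter, 160 mm high. Origin at the centre of its underside (for the tools: within it).
- glue_pot: Bystander: white lidded jar, 76 mm diameter, 75 mm high. Origin at the centre of its underside (for the tools: within it).
- mallet: Bystander: wooden mallet, 240 mm long, lying on the bench. Origin at the centre of its underside (for the tools: within it).
- spare_lid: Bystander: navy blue lid of the same size as the brown one, lying flat on the bench; not wanted now. Origin at the centre of its underside (for the tools: within it).
- weight: Bystander: brass bar weight 100 x 50 x 30 mm. Origin at the centre of its underside (for the tools: within it).
Things that resemble listed ones, but are neither listed nor needed, are in the scene too. Several things have the shape of the panel; the one meant has the colours described above.

How it is judged (in metres and radians):
On the way, in this order (a step that is already met when the one before it is completed fails the run):
1. the brown lid lies level, square and centred on the narrow rest alone, let go (x of panel in the frame of rest between -0.014 and 0.014 m and y of panel in the frame of rest between -0.02 and 0.02 m and z of panel in the frame of rest between -0.004 and 0.004 m and angle between the x axis of panel and the x axis of stand, either way round below 0.15 rad and angle between panel's own z axis and vertical below 0.05 rad and linear speed of panel below 0.02 m/s and contact force between the fingers and panel below 0.3 N), for 0.2 s.
2. the keeper bar is swung down into the catch (value of joint keeper below 0.06 rad), for 0.2 s.
At the end, for the whole second after the job is handed in: The brown lid rests level (within 0.05 rad) on the narrow rest only, its middle within 14 mm of the rest's middle along the stand's x and 20 mm across, square within 0.15 rad, at rest and released; the keeper bar is within 0.06 rad of fully closed. Other loose things have moved no more than 30 mm (all of step 1 and value of joint keeper below 0.06 rad); the robot touches nothing.
It fails at once if another loose thing on the bench moved more than 30 mm (distance of any of paint_pot, creaser, squeeze_bottle, glue_pot, mallet, spare_lid, weight from where it was at the start of the episode above 0.03 m).
It also fails if it takes over 72 s, if anything falls off the work surface, if the arm or the gripper's body presses on something with over 40 N, if the wrist force passes 120 N, or if a joint passes its speed limit or range.

ROBOT

A 6-joint arm with a two-finger parallel gripper is mounted at the origin on the work surface. World frame = base frame: x ahead of the robot, y to its left, z up, the work surface at z = 0. Lengths are in mm, angles in degrees, forces in N, time in s.
With the tool pointing down it reaches from about 225 to 875 mm from the base axis. Payload 3.4 kg.
Tool frame: the origin (TCP) lies on the front face of the gripper's body, between the roots of the fingers; the fingertips stand ctrl.tips_ahead ahead of it and the grasp point (between the pads) lies 54 mm ahead of it (ctrl.tips_ahead is the distance from the TCP to the fingertips, in mm); z points along the fingers, y is the line along which they close (so a half turn about z gives the same grasp; the last joint's range is limited). The gripper opens to 85 mm and grips with 20 to 120 N. Pads are 22 mm wide; open, the fingers measure 114 mm over their backs; the gripper's body (76 mm by 85 mm) begins 54 mm behind the grasp point. The pads swing forward as they close: fully open they stand 13 mm farther back than shut.
Start: joints at [-6.933, 15.808, 86.224, -0, 77.962, -6.933], TCP at [575.026, -0.009, 303.928] pointing down, gripper open.
Joint ranges: [-165.64, 165.64], [-43.16, 119.46], [12.63, 154.43], [-67.54, 247.53], [6.08, 155.33], [-154.97, 154.97]. Speed limits (degrees/s): [147.25, 147.25, 180, 180, 180, 180].

INTERFACE

Orientations are given as [roll, pitch, yaw] about the fixed x, y, z axes, in that order (R = Rz(yaw) Ry(pitch) Rx(roll)).
In Python, from station import ctrl gives the robot as it stands.
- The arm moves only by the tool drive_tool, never from a script. Its argument "steps" is a list that holds one entry, the list of rows, each a list of 5 numbers: the finger opening in cm, from 0 to 8.54, then the shift along the tool's x, y, z in cm, then the turn about the tool's z in degrees. In form: [[[grip, x, y, z, spin], ...]]. A call has 1 to 12 rows; each row shifts and turns the commanded pose from where the row before left it, along the tool's axes as they then stand; what a row does not reach is not made up. A row lasts 1/10 s, in which the tool goes at most 50 mm and 8.59 degrees, less where a joint would pass 70% of its speed; a pose out of reach is approached as far as the arm can. A call with a gripper value outside its range is refused whole. The fingers move at their own pace and stop on an object; "grip_force" is the grip in N (left out, the last holds). Time passes only in rows, so rows that do not move let the fingers close. It gives the time, the measured TCP pose, the force, the opening and the grip force at its end, in the units of the state.
- ctrl.read_state(): the state, without advancing time (a new reading comes with each control period).
- ctrl.get_image(name): name is "scene" or "side" or "wrist"; returns a dict with "image" (384x512x3 uint8, blue, green, red), "camera_matrix" (3x3 intrinsics, pixels), "view" (4x4, takes a point from world to camera coordinates). Camera axes: x right, y down, z forward; pixel columns grow to the right and rows downward; lengths in mm; the calibration is good to about 2 mm. The wrist camera is an equidistant fisheye: a pixel r from the principal point sees the ray r / f radians off the axis. A picture is of the moment at which its call begins. There is no depth.
- ctrl.job_done(): hands the job in; it is judged then, once.
The state is a dict: "time_s": time; "q": joint angles; "qd": joint speeds; "tau": joint torques, N m; "ee_pos": TCP position; "tcp_rot": TCP orientation; "contact_force": force on the tool from outside, world axes, zero at the start; "ft_torque": the same for the moment, N m; "opening": opening from 0.0 (shut) to 1.0 (fully open); "grip_force": force on a finger pad.
Only numpy, scipy, OpenCV 4.12 (cv2) and the standard library are available. Lean on these libraries where they do the work, as an engineer would, in place of code of your own. Each camera call takes 0.05 s, during which the arm holds its last target. There are 200 camera calls.

## Working session

There is one attempt and no reset: what is moved stays moved. The work goes in short steps, Python scripts to look and compute and a tool call to move; the robot and the scene stay as the last step left them, time stands still between calls to the robot, and variables do not carry over. Pictures are saved under pics/ and viewed, at most 10 in all, crops included, and the job is handed in when it is done.

Besides the shell and the picture viewer there is one more tool, called after ">>>" as a command line: name --argument value ..., lists and objects as JSON in quotes. drive_tool: Moves the arm, as the interface text tells. Its arguments: {"type":"object","properties":{"steps":{"type":"array"},"grip_force":{"type":"number"}},"required":["steps"]}

```bash
mkdir -p pics; ls
cat > h.py <<'E'
import numpy as np, cv2
from station import ctrl
def get(n):
    d=ctrl.get_image(n); return d["image"],np.array(d["camera_matrix"]),np.array(d["view"])
def ray(p,K,V):
    d=np.linalg.inv(K)@np.array([p[0],p[1],1.0]); R=V[:3,:3]
    return -R.T@V[:3,3], R.T@d
def onz(p,K,V,z):
    o,d=ray(p,K,V); return o+d*(z-o[2])/d[2]
def proj(P,K,V):
    c=V[:3,:3]@np.array(P,float)+V[:3,3]; q=K@c; return q[:2]/q[2]
E
python3 - <<'E'
from h import *
a,K,V=get("scene"); b,K2,V2=get("side")
np.savez("cal.npz",a=a,b=b,K=K,V=V,K2=K2,V2=V2)
cv2.imwrite("pics/a.png",a); cv2.imwrite("pics/b.png",b)
print(ctrl.read_state()["time_s"],ctrl.tips_ahead, ctrl.read_state()["tcp_rot"])
for k,v in((K,V),(K2,V2)): print(ray((256,192),k,v))
E
```

```text
pics
0.1 72.6 [-1.79905490e+02 -1.16255763e-02  9.00003162e+01]
(array([1178.28075139,  336.58561522,  880.70687512]), array([-0.61712298, -0.32874823, -0.71509018]))
(array([ 278.86935055, -893.10015521, 1141.48574111]), array([ 0.16197242,  0.64978109, -0.74274639]))
```

View pics/a.png

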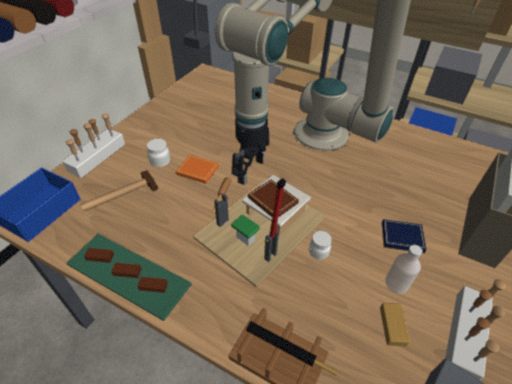

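View pics/b.png

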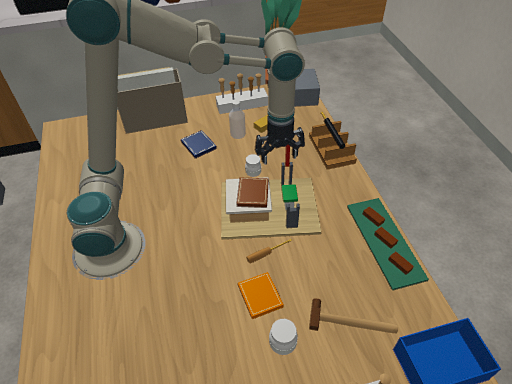

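Scene view: the brown lid with pale stitching is at (273,197) on the white shelf, and at (253,190) in the side view. The other candidates don't fit: an orange lid (198,168), the navy lid (404,236) and small brown bars on the green mat (125,270). The green rest is at (245,230) and the keeper at (276,215). Next I'll measure and take a confirming crop.

```bash
cat > m.py <<'E'
from h import *
def seg(img,kind,box):
    hsv=cv2.cvtColor(img,cv2.COLOR_BGR2HSV)
    r={"green":((50,120,60),(80,255,255)),"brown":((0,90,40),(13,220,190)),"red":((0,200,60),(6,255,255)),"white":((0,0,165),(180,40,255)),"ply":((15,40,120),(30,140,255))}[kind]
    m=cv2.inRange(hsv,*r); k=np.zeros_like(m); x0,y0,x1,y1=box; k[y0:y1,x0:x1]=m[y0:y1,x0:x1]
    c,_=cv2.findContours(k,cv2.RETR_EXTERNAL,cv2.CHAIN_APPROX_NONE)
    return max(c,key=cv2.contourArea)
E
python3 - <<'E'
from m import *
z=np.load("cal.npz")
for n,k,v,box,bl in(("a","K","V",(190,150,330,290),(235,165,325,235)),("b","K2","V2",(215,130,325,240),(230,170,275,212))):
    img=z[n];K=z[k];V=z[v]
    for kind,bb,h in(("green",box,80),("brown",bl,98)):
        c=seg(img,kind,bb); q=cv2.approxPolyDP(cv2.convexHull(c),2.5,True)[:,0]
        print(n,kind,cv2.contourArea(c))
        for p in q: print("  ",p,onz(p,K,V,h).round(1)[:2])
    x0,y0,x1,y1=box
    cv2.imwrite(f"pics/c{n}.png",cv2.resize(img[y0:y1,x0:x1],None,fx=4,fy=4,interpolation=cv2.INTER_CUBIC))
i=[cv2.resize(cv2.imread(f"pics/c{n}.png"),(400,400)) for n in "ab"]
cv2.imwrite("pics/c.png",np.hstack(i))
E
```

```text
a green 291.5
   [241 216] [593.3 -22.5]
   [258 226] [601.7  37.8]
   [248 237] [649.1  32.5]
   [232 225] [634.4 -27.7]
a brown 1031.0
   [270 180] [435.9 -10.6]
   [297 200] [472.1  97.6]
   [275 234] [616.5  97.8]
   [269 234] [624.4  83.7]
   [248 195] [525.4 -37.9]
b green 210.0
   [295 185] [646.5  29.5]
   [297 200] [631.2 -36.6]
   [284 201] [588.6 -28.8]
   [282 185] [604.   41.8]
b brown 575.0
   [268 180] [559.9  61.3]
   [265 204] [520.7 -38.6]
   [237 205] [432.8 -17.6]
   [242 179] [476.2  90.6]
```

View pics/c.png

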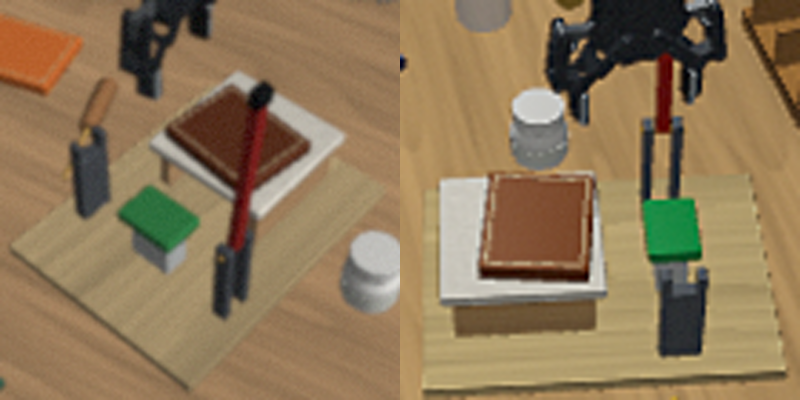

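The crop confirms it: the brown stitched lid sits alone on the white shelf, next to the green rest, with the keeper leaning near upright. Now I'll get the stand axes, the lid pose and the keeper angle.

```bash
python3 - <<'E'
from m import *
z=np.load("cal.npz"); A=(z["K"],z["V"]);B=(z["K2"],z["V2"])
def pr(t,ps,C,h):
    print(t,[onz(p,*C,h).round(0)[:2].tolist() for p in ps])
ca=lambda x,y:(190+(x+.5)/2.857-.5,150+(y+.5)/2.857-.5); cb=lambda x,y:(215+(x+.5)/3.636-.5,130+(y+.5)/3.636-.5)
pr("base a L,B,R",[ca(12,245),ca(190,387),ca(382,180)],A,14)
pr("base b BL,BR,TR",[cb(25,390),cb(384,372),cb(352,177)],B,14)
pr("shelf a T,R,B,L",[ca(240,72),ca(345,135),ca(258,212),ca(150,147)],A,80)
pr("shelf b TL,BR,BL",[cb(40,178),cb(206,296),cb(40,300)],B,80)
pr("lid a T,R,B,L",[ca(235,87),ca(310,148),ca(240,180),ca(167,133)],A,98)
pr("lid b TL TR BR BL",[cb(92,173),cb(195,173),cb(190,272),cb(82,268)],B,98)
E
python3 - <<'E'
from m import *
z=np.load("cal.npz")
c=seg(z["b"],"brown",(230,170,275,212)); r=cv2.minAreaRect(c)
print(r)
E
```

```text
base a L,B,R [[679.0, -135.0], [734.0, 106.0], [405.0, 167.0]]
base b BL,BR,TR [[364.0, -66.0], [681.0, -136.0], [738.0, 102.0]]
shelf a T,R,B,L [[392.0, -19.0], [424.0, 122.0], [564.0, 88.0], [541.0, -49.0]]
shelf b TL,BR,BL [[426.0, 125.0], [536.0, -58.0], [393.0, -22.0]]
lid a T,R,B,L [[433.0, -5.0], [476.0, 103.0], [550.0, 60.0], [530.0, -35.0]]
lid b TL TR BR BL [[472.0, 101.0], [564.0, 74.0], [526.0, -42.0], [435.0, -11.0]]
((252.5, 192.0), (28.0, 31.0), 90.0)
```

```bash
cat >> h.py <<'E'
YAW=np.radians(-12.7); REST=np.array([618,3.5,80.])
RS=np.array([[np.cos(YAW),-np.sin(YAW),0],[np.sin(YAW),np.cos(YAW),0],[0,0,1]])
O=np.array([618,3.5,0.])
def st(P): return RS.T@(np.array(P)-O)       # world->stand (z above bench)
def wo(S): return RS@np.array(S,float)+O
def tip():
    s=ctrl.read_state(); T=s["ee_pos"]
    print("t",s["time_s"],"tcp",np.round(T,1),"rpy",np.round(s["tcp_rot"],1),"stand",st(T).round(1),"tips",ctrl.tips_ahead,"F",np.round(s["contact_force"],1),"op",s["opening"])
E
python3 - <<'E'
from m import *
z=np.load("cal.npz"); A=(z["K"],z["V"])
for p in((281.6,183),(273.5,232)):   # keeper tip, base
    o,d=ray(p,*A); o=st(o); d=RS.T@d; t=-o[0]/d[0]; P=o+t*d; print(P.round(1),np.arctan2(P[2]-110,-(P[1]-95)), np.hypot(P[2]-110,P[1]-95))
E
```

```text
[  0.  114.1 320.8] 1.661276920873255 211.70150508231796
[  0.  102.4 136.9] 1.8394249299183092 27.949902580183643
```

>>> drive_tool --steps '[[[8.5,1.2,-3.75,0,0],[8.5,1.2,-3.75,0,0],[8.5,1.2,-3.75,0,0],[8.5,1.1,-3.75,0,0],[8.5,0,0,0,0]]]'

```text
time_s: 0.6
ee_pos: [419.6, 48.2, 303.4]
tcp_rot: [-179.7, -0.0, 90.1]
contact_force: [0.6, 0.6, 0.4]
opening: 0.994
grip_force: 0.0
```

>>> drive_tool --steps '[[[8.5,0,0,0,-7.73],[8.5,0,0,0,-7.73],[8.5,0,0,0,-7.73],[8.5,0,0,0,-7.73],[8.5,0,0,0,-7.73],[8.5,0,0,0,-7.73],[8.5,0,0,0,-7.73],[8.5,0,0,0,-7.73],[8.5,0,0,0,-7.73],[8.5,0,0,0,-7.73],[8.5,0,0,0,0]]]'

```text
time_s: 1.7
ee_pos: [425.6, 46.8, 303.7]
tcp_rot: [-180.0, 0.0, 167.3]
contact_force: [-0.3, -0.2, -0.4]
opening: 0.994
grip_force: 0.0
```

Run:
```python
from m import *
tip()
```

```text
t 1.7 tcp [425.6  46.8 303.7] rpy [-180.     0.   167.3] stand [-197.3   -0.   303.7] tips 72.6 F [-0.3 -0.2 -0.4] op 0.9936238497591094
```

>>> drive_tool --steps '[[[8.5,0,0,3,0],[8.5,0,0,3,0],[8.5,0,0,3,0],[8.5,0,0,2.5,0],[8.5,0,0,2,0],[8.5,0,0,1,0],[8.5,0,0,0,0]]]'

```text
time_s: 2.4
ee_pos: [424.6, 46.9, 157.8]
tcp_rot: [-180.0, -0.2, 167.2]
contact_force: [-0.3, 0.2, 0.2]
opening: 0.994
grip_force: 0.0
```

Run:
```python
from m import *
tip()
a,K,V=get("scene");b,K2,V2=get("side")
f=lambda i,x,y,w,h:cv2.resize(i[y:y+h,x:x+w],(400,500),interpolation=cv2.INTER_CUBIC)
cv2.imwrite("pics/d.png",np.hstack([f(a,230,120,100,125),f(b,215,125,100,125)]))
np.savez("d.npz",a=a,b=b)
```

```text
t 2.4 tcp [424.6  46.9 157.8] rpy [-180.    -0.2  167.2] stand [-198.3   -0.2  157.8] tips 72.6 F [-0.3  0.2  0.2] op 0.9942355072601583
```

View pics/d.png

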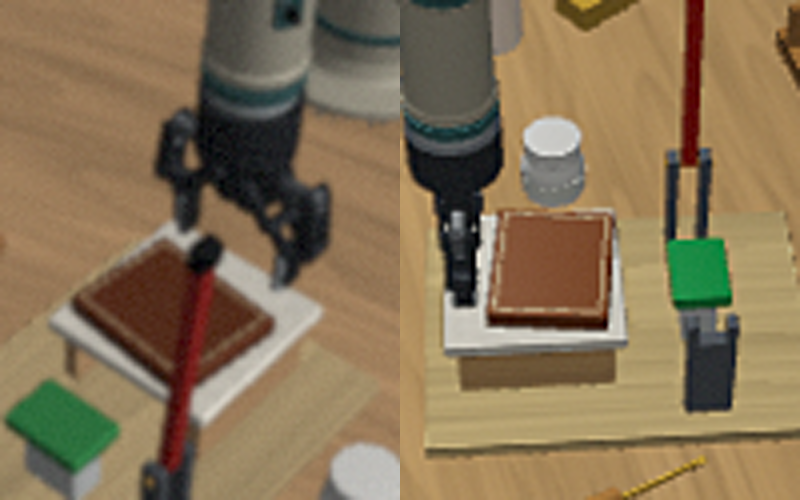

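The left half (scene view) shows the open fingers behind the lid. In the right half (side view) the near fingertip is at about (231,200), beside the lid's back edge. I'll work out its height.

Run:
```python
from m import *
z=np.load("cal.npz"); B=(z["K2"],z["V2"]); A=(z["K"],z["V"])
for h in(80,86,92,99): print(h,[proj(wo((-198,y,h)),*B).round(1) for y in(-57,-50,-42)],[proj(wo((-198,y,h)),*A).round(1) for y in(57,50,42)])
print("lid corners stand",[st(onz((215+x/4-.4,125+y/4-.4),*B,98)).round(1)[:2] for x,y in((98,207),(213,208),(208,318),(91,317))])
```

```text
80 [array([230.5, 207.9]), array([230.5, 206.2]), array([230.5, 204.4])] [array([302.7, 197.4]), array([300.8, 196.2]), array([298.7, 195. ])]
86 [array([230.4, 206.7]), array([230.4, 205. ]), array([230.4, 203.2])] [array([302.9, 196. ]), array([301. , 194.9]), array([298.9, 193.6])]
92 [array([230.3, 205.5]), array([230.3, 203.8]), array([230.3, 202. ])] [array([303.1, 194.6]), array([301.3, 193.5]), array([299.1, 192.2])]
99 [array([230.2, 204.1]), array([230.2, 202.4]), array([230.2, 200.6])] [array([303.4, 193. ]), array([301.5, 191.9]), array([299.4, 190.6])]
lid corners stand [array([-167.1,   66.9]), array([-68.9,  59.7]), array([-80.6, -63.2]), array([-174.9,  -56.5])]
```

>>> drive_tool --steps '[[[8.5,0,0,0.6,0],[8.5,0,0,0.6,0],[8.5,0,0,0,0],[8.5,-0.5,0,0,0],[8.5,-0.5,0,0,0],[8.5,-0.5,0,0,0],[8.5,-0.5,0,0,0],[8.5,-0.5,0,0,0],[8.5,-0.5,0,0,0],[8.5,-0.5,0,0,0],[8.5,-0.5,0,0,0],[8.5,0,0,0,0]]]'

```text
time_s: 3.7
ee_pos: [465.5, 38.0, 147.0]
tcp_rot: [180.0, 0.1, 167.3]
contact_force: [-0.2, -0.3, -0.5]
opening: 0.994
grip_force: 0.0
```

```bash
cat > lid.py <<'E'
from m import *
def lid(n="e"):
    tip(); b,K,V=get("side")
    g=cv2.cvtColor(b,cv2.COLOR_BGR2HSV)
    big=cv2.resize(b,None,fx=4,fy=4,interpolation=cv2.INTER_CUBIC)
    x0=225
    hsv=cv2.cvtColor(big,cv2.COLOR_BGR2HSV); m=cv2.inRange(hsv,(0,90,95),(13,230,200)); k=np.zeros_like(m)
    k[165*4:215*4,225*4:320*4]=m[165*4:215*4,225*4:320*4]
    k=cv2.morphologyEx(k,cv2.MORPH_OPEN,np.ones((17,17)))
    k=cv2.morphologyEx(k,cv2.MORPH_CLOSE,np.ones((13,13)))
    c=max(cv2.findContours(k,cv2.RETR_EXTERNAL,cv2.CHAIN_APPROX_NONE)[0],key=cv2.contourArea)
    P=np.array([st(onz(((p[0]+.5)/4-.5,(p[1]+.5)/4-.5),K,V,98))[:2] for p in c[:,0]],np.float32)
    r=cv2.minAreaRect(P); print("lid stand rect",np.round(r[0],1),np.round(r[1],1),round(r[2],1), "bounds",P.min(0),P.max(0))
    cv2.imwrite(f"pics/{n}.png",cv2.resize(b[110:260,205:345],(700,600*150//150) ,interpolation=cv2.INTER_CUBIC))
E
python3 -c "
from lid import *
lid('e')"
```

```text
t 3.7 tcp [465.5  38.  147. ] rpy [1.800e+02 1.000e-01 1.673e+02] stand [-1.563e+02  1.000e-01  1.470e+02] tips 72.6 F [-0.2 -0.3 -0.5] op 0.9944655227225586
lid stand rect [-92.8   7.5] [ 83.3 104.1] 1.0 bounds [-134.85591  -44.76946] [-50.99008  58.82336]
```

>>> drive_tool --steps '[[[8.5,-0.5,0,0,0],[8.5,-0.5,0,0,0],[8.5,-0.5,0,0,0],[8.5,-0.5,0,0,0],[8.5,-0.5,0,0,0],[8.5,-0.5,0,0,0],[8.5,-0.5,0,0,0],[8.5,-0.5,0,0,0],[8.5,-0.5,0,0,0],[8.5,-0.5,0,0,0],[8.5,-0.5,0,0,0],[8.5,0,0,0,0]]]'

```text
time_s: 4.95
ee_pos: [519.5, 25.7, 147.0]
tcp_rot: [180.0, 0.2, 167.3]
contact_force: [-0.0, -0.8, -0.9]
opening: 0.995
grip_force: 0.0
```

>>> drive_tool --steps '[[[8.5,-0.4,0,0,0],[8.5,-0.4,0,0,0],[8.5,-0.4,0,0,0],[8.5,-0.4,0,0,0],[8.5,-0.4,0,0,0],[8.5,-0.4,0,0,0],[8.5,-0.3,0,0,0],[8.5,-0.3,0,0,0],[8.5,-0.2,0,0,0],[8.5,0,0,0,0]]]'

```text
time_s: 5.95
ee_pos: [549.6, 18.9, 146.9]
tcp_rot: [180.0, 0.1, 167.3]
contact_force: [-1.4, -0.0, 1.0]
opening: 0.997
grip_force: 0.7
```

```bash
python3 -c "
from lid import *
lid('f')"
```

```text
t 5.95 tcp [549.6  18.9 146.9] rpy [1.800e+02 1.000e-01 1.673e+02] stand [-70.1  -0.  146.9] tips 72.6 F [-1.4 -0.   1. ] op 0.9968416504190524
lid stand rect [-6.8  7. ] [101.8  82.9] 89.5 bounds [-48.653233 -44.223885] [35.04141 57.82757]
```

View pics/f.png

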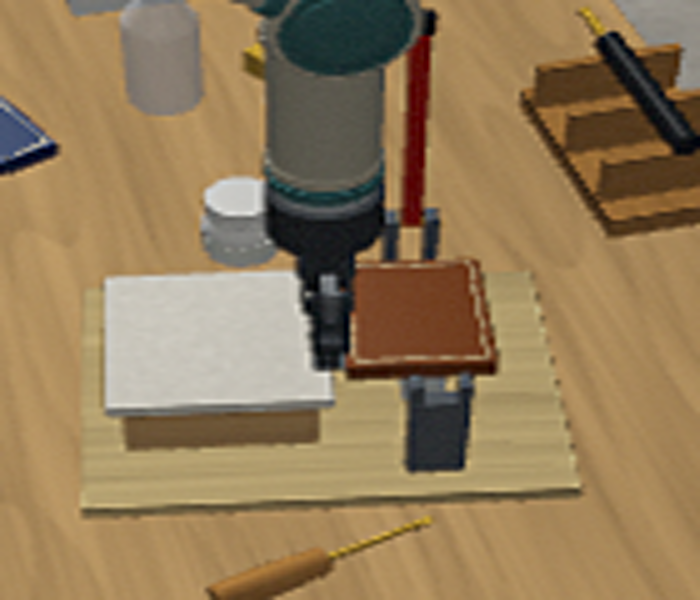

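The lid now spans the rest, squared up and about 8 mm short of centre. I'll push 6 mm more, then back away and measure in both views.

>>> drive_tool --steps '[[[8.5,-0.2,0,0,0],[8.5,-0.2,0,0,0],[8.5,-0.2,0,0,0],[8.5,-0.1,0,0,0],[8.5,0,0,0,0],[8.5,0.5,0,0,0],[8.5,1.5,0,0,0],[8.5,2,0,0,0],[8.5,2,0,0,0],[8.5,2,0,0,0],[8.5,0,0,0,0]]]'

```text
time_s: 7.1
ee_pos: [475.3, 35.6, 146.9]
tcp_rot: [-180.0, -0.1, 167.3]
contact_force: [0.3, -0.6, -0.8]
opening: 0.996
grip_force: 0.0
```

```bash
python3 -c "
from lid import *
lid('g')
a,K,V=get('scene'); b,_,_=get('side')
np.savez('g.npz',a=a,b=b)
f=lambda i,x,y,w,h:cv2.resize(i[y:y+h,x:x+w],(400,400),interpolation=cv2.INTER_CUBIC)
cv2.imwrite('pics/g2.png',np.hstack([f(a,205,180,80,80),f(b,255,150,80,80)]))"
```

```text
t 7.1 tcp [475.3  35.6 146.9] rpy [-1.800e+02 -1.000e-01  1.673e+02] stand [-146.3   -0.   146.9] tips 72.6 F [ 0.3 -0.6 -0.8] op 0.99623823299962
lid stand rect [0.2 8.3] [102.7  82.7] 87.7 bounds [-41.88098 -44.61541] [41.840027 58.884403]
```

View pics/g2.png

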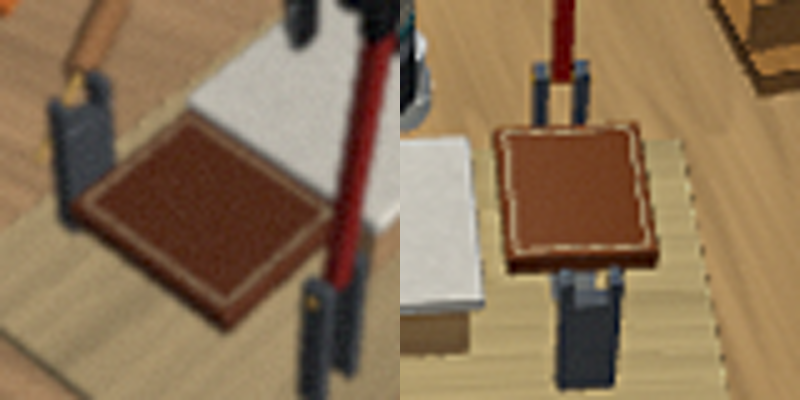

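```bash
python3 -c "
from m import *
z=np.load('cal.npz'); A=(z['K'],z['V']);B=(z['K2'],z['V2'])
a=lambda x,y:(205+x/5-.4,180+y/5-.4); b=lambda x,y:(255+x/5-.4,150+y/5-.4)
L=[st(onz(a(*p),*A,98))[:2] for p in((190,112),(333,210),(222,318),(72,205))]; print(np.round(L,1).tolist(),np.mean(L,0))
L=[st(onz(b(*p),*B,98))[:2] for p in((94,127),(237,123),(257,251),(108,261))]; print(np.round(L,1).tolist(),np.mean(L,0))
print('catch prong tops',[st(onz(b(*p),*B,123)).round(1) for p in((156,275),(220,270))],[st(onz(a(*p),*A,123)).round(1) for p in((58,100),(98,78))])
print('shelf edge',[st(onz(b(*p),*B,80)).round(1) for p in((70,138),(83,304))])
"
```

```text
[[-49.7, -53.3], [-48.7, 56.2], [47.4, 60.1], [45.9, -53.9]] [-1.27896554  2.27966208]
[[-49.4, 66.1], [48.7, 63.9], [48.3, -52.6], [-48.9, -55.3]] [-0.35479307  5.53778156]
catch prong tops [array([-21.8, -90.1, 123. ]), array([ 18.8, -88.4, 123. ])] [array([ 10.5, -99. , 123. ]), array([-17. , -94.5, 123. ])]
shelf edge [array([-65.4,  74. ,  80. ]), array([-66.4, -75.6,  80. ])]
```

The lid is at stand (-1, +4) mm and square, within tolerance. Next I'll close the fingers, go up and around to the outer side of the keeper (tip at y≈114, z≈321).

>>> drive_tool --steps '[[[8.5,0,0,-3,0],[8.5,0,0,-4,0],[4,0,0,-4.3,0],[0,0,0,-4.3,0],[0,0,0,-4.3,0],[0,0,0,-4.3,0],[0,0,3.4,0,0],[0,0,3.4,0,0],[0,0,3.4,0,0],[0,0,3.4,0,0],[0,0,3.4,0,0],[0,0,0,0,0]]]'

```text
time_s: 8.45
ee_pos: [517.2, 204.6, 388.6]
tcp_rot: [179.8, 0.1, 167.5]
contact_force: [-0.3, -0.6, 0.0]
opening: -0.005
grip_force: 0.0
```

>>> drive_tool --steps '[[[0,-2.9,0,0,0],[0,-2.9,0,0,0],[0,-2.9,0,0,0],[0,-2.9,0,0,0],[0,-2.9,0,0,0],[0,0,0,0,0],[0,0,0,0,0]]]'

```text
time_s: 9.15
ee_pos: [657.4, 168.2, 388.1]
tcp_rot: [-180.0, -0.1, 167.2]
contact_force: [-0.9, 0.3, -0.6]
opening: 0.002
grip_force: 0.0
```

```bash
python3 -c "
from lid import *
lid('h')"
```

```text
t 9.15 tcp [657.4 168.2 388.1] rpy [-1.800e+02 -1.000e-01  1.672e+02] stand [  2.2 169.3 388.1] tips 72.6 F [-0.9  0.3 -0.6] op 0.0020880207810049277
lid stand rect [0.2 7.7] [103.1  82.8] 88.8 bounds [-41.88098  -44.664345] [41.30713  58.884403]
```

>>> drive_tool --steps '[[[0,0.2,0,2,0],[0,0,0,2,0],[0,0,-1.4,0,0],[0,0,-1.0,0,0],[0,0,-1.0,0,0],[0,0,-1.0,0,0],[0,0,-1.0,0,0],[0,0,-1.4,0.1,0],[0,0,-1.4,0.3,0],[0,0,-1.4,0.4,0],[0,0,-1.3,0.4,0],[0,0,0,0,0]]]'

```text
time_s: 10.4
ee_pos: [630.6, 60.6, 338.0]
tcp_rot: [-179.9, 0.2, 167.2]
contact_force: [0.5, -0.5, -0.2]
opening: 0.003
grip_force: 0.0
```

```bash
python3 -c "
from lid import *
lid('i')
a,K,V=get('scene'); b,_,_=get('side')
f=lambda i,x,y,w,h:cv2.resize(i[y:y+h,x:x+w],(400,500),interpolation=cv2.INTER_CUBIC)
cv2.imwrite('pics/i2.png',np.hstack([f(a,210,100,128,160),f(b,220,80,128,160)]))"
```

```text
t 10.4 tcp [630.6  60.6 338. ] rpy [-179.9    0.2  167.2] stand [-3.00e-01  5.85e+01  3.38e+02] tips 72.6 F [ 0.5 -0.5 -0.2] op 0.003432252570783804
lid stand rect [-0.1  7.8] [104.7  82.4] 89.8 bounds [-41.271355 -44.664345] [41.193367 60.12451 ]
```

View pics/i2.png

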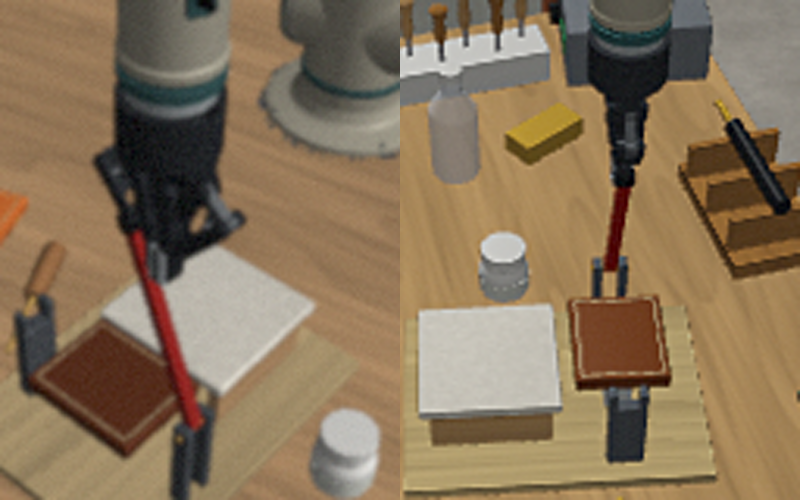

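The bar is following the fingers. In the scene crop its end is at (135,240), tilted inward, and the lid hasn't moved. Continuing the arc.

>>> drive_tool --steps '[[[0,0,-1.2,0.7,0],[0,0,-1.2,0.7,0],[0,0,-1.1,0.8,0],[0,0,-1.1,0.9,0],[0,0,-1.0,0.9,0],[0,0,-0.9,1.0,0],[0,0,-0.8,1.1,0],[0,0,-0.7,1.2,0],[0,0,-0.5,1.2,0],[0,0,-0.5,1.3,0],[0,0,-0.4,1.3,0],[0,0,0,0,0]]]'

```text
time_s: 11.75
ee_pos: [608.7, -28.7, 223.2]
tcp_rot: [-180.0, -0.3, 167.3]
contact_force: [-1.0, 0.8, 0.1]
opening: 0.0
grip_force: 0.0
```

```bash
python3 -c "
from lid import *
tip()"
```

```text
t 11.75 tcp [608.7 -28.7 223.2] rpy [-180.    -0.3  167.3] stand [ -2.  -33.5 223.2] tips 72.6 F [-1.   0.8  0.1] op 0.00031298712669227877
```

>>> drive_tool --steps '[[[0,0,-0.3,1.0,0],[0,0,-0.2,1.0,0],[0,0,0,0.8,0],[0,0,0,0.4,0],[0,0,0,0.2,0],[0,0,0,0.1,0],[0,0,0,0,0]]]'

```text
time_s: 12.45
ee_pos: [608.9, -33.3, 191.0]
tcp_rot: [180.0, 0.0, 167.3]
contact_force: [-0.3, 0.5, 0.4]
opening: 0.0
grip_force: 0.0
```

```bash
python3 -c "
from lid import *
lid('j')
a,K,V=get('scene'); b,_,_=get('side')
f=lambda i,x,y,w,h:cv2.resize(i[y:y+h,x:x+w],(400,400),interpolation=cv2.INTER_CUBIC)
cv2.imwrite('pics/j2.png',np.hstack([f(a,205,170,80,80),f(b,255,150,80,80)]))"
```

```text
t 12.45 tcp [608.9 -33.3 191. ] rpy [180.    0.  167.3] stand [ -0.8 -37.9 191. ] tips 72.6 F [-0.3  0.5  0.4] op 0.0003186441784037015
lid stand rect [-23.8   6.8] [99.8 36. ] 86.6 bounds [-41.796318 -43.002533] [-5.202156 57.617115]
```

View pics/j2.png

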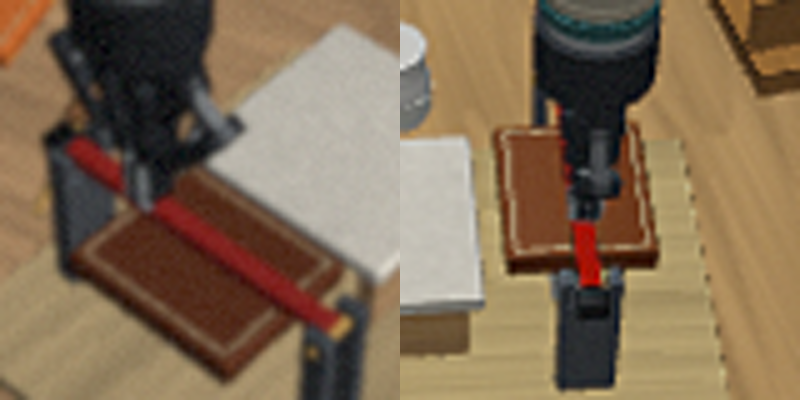

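The bar is almost down: its end is in the fork at (590,300) in the side crop, and the lid is unmoved. Now pressing the last couple of mm.

>>> drive_tool --steps '[[[0,0,0,0.1,0],[0,0,0,0.1,0],[0,0,0,0.05,0],[0,0,0,0,0],[0,0,0,0,0]]]'

```text
time_s: 13.1
ee_pos: [609.1, -33.4, 188.7]
tcp_rot: [180.0, 0.0, 167.3]
contact_force: [-0.4, -0.1, 2.6]
opening: 0.0
grip_force: 0.9
```

>>> drive_tool --steps '[[[0,0,0,0.1,0],[0,0,0,0.05,0],[0,0,0,0,0],[0,0,0,0,0]]]'

```text
time_s: 13.5
ee_pos: [609.0, -33.4, 188.5]
tcp_rot: [180.0, 0.1, 167.3]
contact_force: [-2.2, 1.0, 7.8]
opening: 0.005
grip_force: 4.3
```

The force has risen to 7.8 N with no further travel, so the bar is on its stop. Retracting straight up.

>>> drive_tool --steps '[[[0,0,0,-0.5,0],[0,0,0,-2,0],[0,0,0,-4,0],[0,0,0,-4,0],[0,0,0,-4,0],[0,3.0,0,-1,0],[0,4.0,0,0,0],[0,4.0,0,0,0],[0,4.0,0,0,0],[0,0,0,0,0],[0,0,0,0,0]]]'

```text
time_s: 14.6
ee_pos: [462.0, -0.2, 342.3]
tcp_rot: [180.0, 0.1, 167.3]
contact_force: [-0.0, 0.2, 0.8]
opening: -0.002
grip_force: 0.0
```

```bash
python3 -c "
from lid import *
lid('k')
a,K,V=get('scene'); b,_,_=get('side')
f=lambda i,x,y,w,h:cv2.resize(i[y:y+h,x:x+w],(400,400),interpolation=cv2.INTER_CUBIC)
cv2.imwrite('pics/k2.png',np.hstack([f(a,205,170,80,80),f(b,255,150,80,80)]))"
```

```text
t 14.6 tcp [ 4.620e+02 -2.000e-01  3.423e+02] rpy [1.800e+02 1.000e-01 1.673e+02] stand [-151.3  -37.9  342.3] tips 72.6 F [-0.   0.2  0.8] op -0.0016399695151533761
lid stand rect [-24.1   6.8] [99.8 34. ] 86.6 bounds [-42.050045 -43.296223] [-7.402925 57.617115]
```

View pics/k2.png

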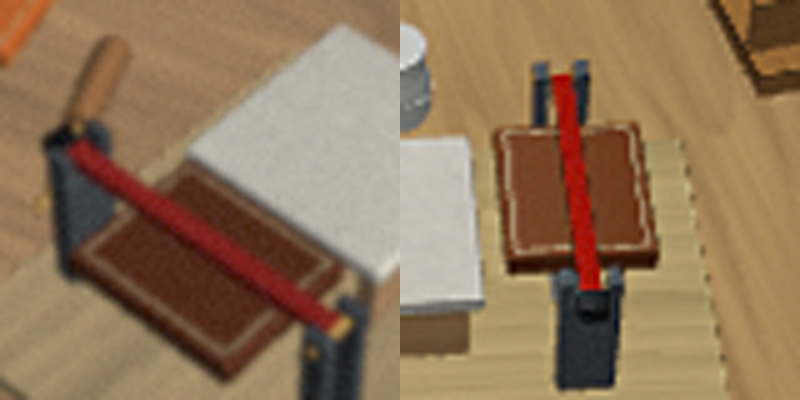

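The keeper lies level across the lid with its end in the fork (side crop (592,300)). The lid's corners are where they were and the robot is clear of everything.

```bash
python3 -c "
from station import ctrl
print(ctrl.job_done())"
```

```text
the job is handed in; nothing more can be done
None
```

The brown lid lies square on the green rest, about 1 mm off centre along x and 4 mm across by camera measurement. The red keeper is pressed down into its catch, and I've handed the job in; the hand-in returned no verdict.

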